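# Start the vial shaker in the right order

## Robot

A 6-joint arm with a two-finger parallel gripper is mounted at the origin on a cart in front of the work surface, level with it; the furniture and walls round the work are solid. World frame = base frame: x ahead of the robot, y to its left, z up, the work surface at z = 0. Lengths are in m, angles in rad, forces in N, time in s.
With the tool pointing down it reaches from about 0.4 to 0.825 m from the base axis. Payload 7 kg.
Tool frame: the origin (TCP) lies at the centre of the arm's flange, where the gripper is bolted on; the fingertips stand 178 mm ahead of it and the grasp point (between the pads) lies manip.grip_depth ahead of it (manip.grip_depth is the distance from the TCP to the grasp point, in m); z points along the fingers, y is the line along which they close (so a half turn about z gives the same grasp; the last joint's range is limited). The gripper opens to 88 mm and grips with 3 to 60 N. Pads are 19 mm wide; open, the fingers measure 130 mm over their backs; the gripper's body (78 mm by 193 mm) begins 47 mm behind the grasp point.
Start: joints at [1.579, 0.359, 0.012, 0, -1.224, -0.288], TCP at [0.186, 0.649, 0.405] pointing down, gripper open.
Joint ranges: [-3.07, 3.07], [-1.43, 2.12], [-1.02, 1.25], [-3.03, 1.67], [-3.05, -0], [-3.03, 3.03]. Speed limits (rad/s): [2.39, 2.39, 3.01, 3.14, 3.14, 3.14].

## Interface

Orientations are given as a rotation vector (axis times angle).
In Python, from cell import manip gives the robot as it stands. The module is installed in compiled form; this text tells all that it offers.
- The arm moves only by the shell command python3 -m handwheel 'ROWS' [FORCE]. ROWS is JSON, one flat list of numbers, 7 for each row, row after row: the shift along the world's x, y, z in mm, then the turn, a rotation vector about the world's x, y, z in rad, then the gripper's target within -1 to 1 (fully open at 1, half-way at 0, shut at -1). A call has 1 to 12 rows; each row is the pose to reach, as a shift and turn from the pose commanded when the call began; what a row does not reach only later rows make up. A row lasts 1/12 s, in which the tool goes at most 41.7 mm and 7.16 degrees, less where a joint would pass 70% of its speed; a pose out of reach is approached as far as the arm can. A call with a gripper value outside its range is refused whole. The fingers move at their own pace and stop on an object; FORCE is the grip in N (left out, the last holds). Time passes only in rows, so rows that repeat a pose let the fingers close. It gives the time, the measured TCP pose, the force, the opening and the grip force at its end, in the units of the state.
- manip.observe(): the state, without advancing time (a new reading comes with each control period).
- manip.grab_frame(name): name is "scene" or "top"; returns the picture (400x640x3 uint8, red, green, blue); there is no depth.
- manip.camera_params(name): a dict with "camera_matrix" (3x3 intrinsics, pixels), "R" (3x3) and "t" (3): a world point X has camera coordinates R X + t. Camera axes: x right, y down, z forward; pixel columns grow to the right and rows downward; lengths in m; the calibration is good to about 2 mm. A picture is of the moment at which its call begins. camera_params takes no time and is no camera call.
- manip.job_done(): hands the job in; it is judged then, once.
The state is a dict: "time": time; "q": joint angles; "joint_vel": joint speeds; "joint_efforts": joint torques, N m; "tool_pos": TCP position; "ee_rot": TCP orientation; "wrist_force": force on the tool from outside, world axes, zero at the start; "moment": the same for the moment, N m; "opening": finger opening in m; "finger_force": force on a finger pad.
Only numpy, scipy, OpenCV 4.12 (cv2) and the standard library are available. Lean on these libraries where they do the work, as an engineer would, in place of code of your own. Each camera call takes 0.05 s, during which the arm holds its last target. There are 200 camera calls.

## Task

Start up the vial shaker: first press down the raised end of the rocker on the shaker so that it tips fully over, then on the separate control box push the square key down until it stays in, and last press the large round button all the way in and let it come back up. Keep to that order, do not press the small round button, and leave the vials and the other loose things standing where they are; nothing is to be picked up.

Things in the scene. Friction and masses are not known exactly. Their poses are not given: they have to be found in the camera images.
- shaker: Vial shaker, a white plastic housing 180 mm deep (its x), 130 mm wide (its y) and 42 mm high, fixed to the bench. Origin: centre of its underside, on the bench top; x points from its front edge to its back, z up. The front deck carries a large rocker in a black bezel; behind it a platform with a grey four-well block (top 70 mm above the bench) holds two vials whose tops are 106 mm above the bench. It may stand left or right, turned up to 0.4 rad.
- rocker (a joint): Tilt of the rocker (rad): 0 = off as found, its end on the shaker's -y side (seen from the front: the right-hand end) stands up; 0.30 = tipped fully over, that end down. It stays where it is left (friction only, about 2 N at the raised end). The rocker is 57 mm long along the shaker's y, 28 mm wide, its pivot 50 mm in front of the shaker's origin (x = -0.050, y = 0) and 54 mm above the bench.
- rocker_raised_end (a point): Point on top of the rocker half to be pressed, 18 mm from the pivot, in the middle of that half, which bears a short moulded line near its end; moves with the rocker, about 59 mm above the bench at the start and going down about 5 mm over the full swing.
- control: Control box, white plastic, 124 mm deep (its x), 156 mm wide (its y), 36 mm high, fixed to the bench. Origin: centre of its underside; x points from front to back, z up. In the front row on top: the square key (left, +y) and the large round button (right, -y), 90 mm apart; behind them in the middle the small round button. It may stand left or right, turned up to 0.4 rad.
- square_key (a joint): Travel of the square key (m): 0 = up, 0.006 = fully down. Friction only (about 3 N): it stays where it is pushed.
- square_key_top (a point): Centre of the top of the square key (26 x 26 mm), 47 mm above the bench when up; moves with it. The black frame round it is 2 mm high, so the key stands 3 mm clear of it when fully down.
- large_button (a joint): Travel of the large round button (m): 0 = up, 0.006 = fully in. A spring brings it back up; it takes 2 N to start and 5 N to go fully in.
- large_button_top (a point): Centre of the top of the large round button (38 mm across), 47 mm above the bench when up; moves with it.
- small_button (a joint): Travel of the small round button (m): 0 = up, 0.006 = fully in, same spring. Not to be pressed.
- small_button_top (a point): Centre of the top of the small round button (16 mm across), 47 mm above the bench when up.
- vial_1: Capped vial, 22 mm across, 52 mm high, standing loose in the shaker's front left well, 71 mm behind the rocker; origin at the centre of its underside. Bystander.
- vial_2: Capped vial, 22 mm across, 52 mm high, standing loose in the shaker's front right well, 71 mm behind the rocker; origin at the centre of its underside. Bystander.
- objective_case: Clear round case with a black lid, 44 mm across, 68 mm high, standing loose in front of the green vice, between the two units; origin at the centre of its underside. Bystander.
- petri_dish: Clear flat dish, 58 mm across, 15 mm high, lying loose behind the green vice, between the two units; origin at the centre of its underside. Bystander.

How it is judged:
On the way, in this order (a step that is already met when the one before it is completed fails the run):
1. the rocker is tipped over (value of joint rocker above 0.24 rad), for 0.1 s.
2. the square key is down (value of joint square_key above 0.0045 m), for 0.1 s.
3. the large round button is pressed in (value of joint large_button above 0.0045 m), for 0.05 s.
At the end, for the whole second after the job is handed in: The rocker is tipped over (more than 0.24 of 0.30 rad), the square key is down (more than 4.5 of 6 mm), both round buttons are up again (within 1 mm), and the two vials, the case and the dish stand still and upright (within 0.35 rad), within 20 mm of where they were (value of joint rocker above 0.24 rad and value of joint square_key above 0.0045 m and value of joint each of large_button, small_button below 0.001 m and not (distance of vial_1 from where it was at the start of the episode above 0.02 m) and not (distance of vial_2 from where it was at the start of the episode above 0.02 m) and not (distance of objective_case from where it was at the start of the episode above 0.02 m) and not (distance of petri_dish from where it was at the start of the episode above 0.02 m) and not (angle between vial_1's own z axis and vertical above 0.35 rad) and not (angle between vial_2's own z axis and vertical above 0.35 rad) and not (angle between objective_case's own z axis and vertical above 0.35 rad) and not (angle between petri_dish's own z axis and vertical above 0.35 rad) and linear speed of each of vial_1, vial_2, objective_case, petri_dish below 0.02 m/s); the robot touches nothing.
It fails at once if the square key was pushed before the rocker was tipped over (value of joint square_key above 0.003 m and value of joint rocker below 0.24 rad).
It fails at once if the large round button was pressed before the square key was down and the rocker over (value of joint large_button above 0.003 m and (value of joint rocker below 0.24 rad or value of joint square_key below 0.0045 m)).
It fails at once if the small round button was pressed (value of joint small_button above 0.003 m).
It fails at once if a vial, the case or the dish was moved, lifted or tipped (distance of any of vial_1, vial_2, objective_case, petri_dish from where it was at the start of the episode above 0.02 m or angle between any of vial_1, vial_2, objective_case, petri_dish's own z axis and vertical above 0.35 rad).
It also fails if it takes over 54 s, if anything falls off the work surface, if the arm or the gripper's body presses on something with over 40 N, if the wrist force passes 120 N, or if a joint passes its speed limit or range.

## Working session

There is one attempt and no reset: what is moved stays moved. The work goes in short steps, Python scripts to look and compute and a shell command to move; the robot and the scene stay as the last step left them, time stands still between calls to the robot, and variables do not carry over. Pictures are saved under pics/ and viewed, at most 10 in all, crops included, and the job is handed in when it is done.

```bash
mkdir -p pics
python3 - <<'E'
from cell import manip
import cv2
s=manip.observe(); print(s); print(manip.grip_depth)
for n in("scene","top"):
    f=manip.grab_frame(n); cv2.imwrite(f"pics/{n}0.png",f[:,:,::-1]); p=manip.camera_params(n); print(n,p)
E
```

```text
{'time': 0.0, 'q': array([ 1.57906765e+00,  3.59392219e-01,  1.10468159e-02, -3.47657257e-04,
       -1.22409527e+00, -2.88085818e-01]), 'joint_vel': array([-1.31184400e-03, -5.72613303e-04,  1.10757762e-03,  1.14155099e-03,
        2.98008084e-04, -2.65430297e-05]), 'joint_efforts': array([-6.83139187e-04, -5.82720852e+01,  2.93073517e+01,  6.99724406e+00,
        7.07796498e-03, -1.50551791e-04]), 'tool_pos': array([0.18637665, 0.64855378, 0.4037142 ]), 'ee_rot': array([ 3.10921179e+00, -4.38049620e-01, -1.26421180e-04]), 'wrist_force': array([ 0.07836437, -0.75552324,  0.18912919]), 'moment': array([-0.06005875, -0.02391629,  0.05573485]), 'finger_force': 0.0, 'opening': 0.08766368420281813}
0.1593
scene {'camera_matrix': array([[425.17601786,   0.        , 317.88661066],
       [  0.        , 425.17601786, 198.00385076],
       [  0.        ,   0.        ,   1.        ]]), 'R': array([[-0.59113467, -0.80614272,  0.02633851],
       [-0.36771492,  0.24028951, -0.89835777],
       [ 0.71787571, -0.54073548, -0.43847417]]), 't': array([0.31165898, 0.25220042, 0.64717596])}
top {'camera_matrix': array([[387.67571491,   0.        , 320.97287909],
       [  0.        , 387.67571491, 198.60744892],
       [  0.        ,   0.        ,   1.        ]]), 'R': array([[ 0.02710315, -0.99960605,  0.00729196],
       [-0.98734925, -0.02790943, -0.15608497],
       [ 0.15622699, -0.00296932, -0.98771672]]), 't': array([-0.00927766,  0.54150696,  0.88555037])}
```

View pics/top0.png

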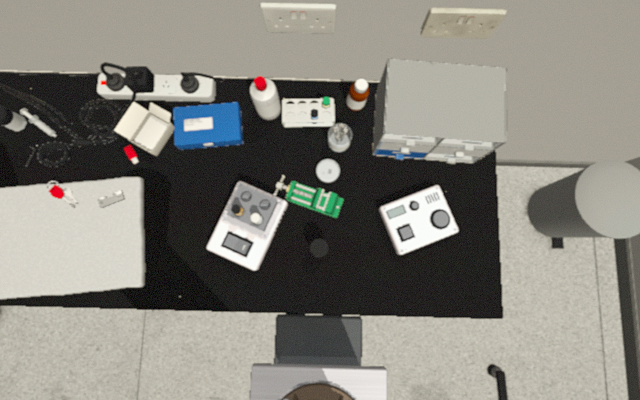

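View pics/scene0.png

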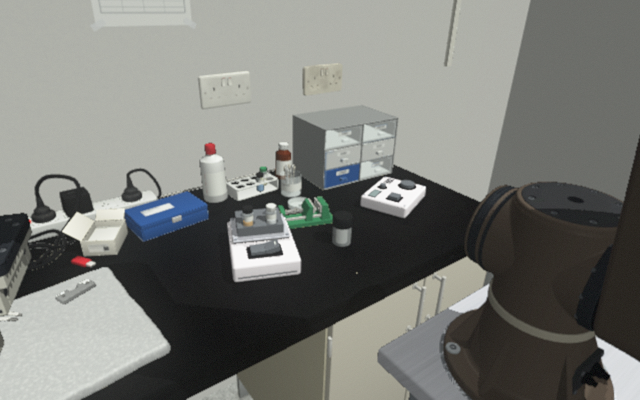

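The top view shows the shaker at about (247,225) with its rocker at (237,243). The control box is at about (419,219), with the square key at (405,232), the large button at (440,218) and the small one at (414,205). The case is at (318,248) and the dish at (328,170), between the two units. The scene view confirms this layout.

```bash
cat > h.py <<'E'
import numpy as np, cv2
from cell import manip
def ray(n,uv,z):
    p=manip.camera_params(n); R,t,K=map(np.array,(p["R"],p["t"],p["camera_matrix"]))
    d=R.T@np.linalg.inv(K)@np.array([uv[0],uv[1],1.]); c=-R.T@t
    return c+d*(z-c[2])/d[2]
E
python3 - <<'E'
from h import *
im=cv2.imread("pics/top0.png"); g=cv2.cvtColor(im,cv2.COLOR_BGR2GRAY)
for nm,(x0,y0,x1,y1),zt,zb in(("shaker",(200,175,295,275),.042,.056),("control",(372,180,466,256),.036,.047)):
    m=np.zeros_like(g); m[y0:y1,x0:x1]=(g[y0:y1,x0:x1]>165)*255
    c=max(cv2.findContours(m,cv2.RETR_EXTERNAL,cv2.CHAIN_APPROX_NONE)[0],key=cv2.contourArea)
    w=np.array([ray("top",p,zt)[:2] for p in c[:,0]],np.float32)
    r=cv2.minAreaRect((w*1000).astype(np.float32)); print(nm,r)
    hull=np.zeros_like(g); cv2.fillPoly(hull,[cv2.convexHull(c)],255)
    d=((g<110)&(cv2.erode(hull,np.ones((5,5)))>0)).astype(np.uint8)
    n,l,st,ce=cv2.connectedComponentsWithStats(d)
    for i in range(1,n):
        if st[i,4]>15: print(st[i],ce[i].round(1),ray("top",ce[i],zb).round(4))
a=cv2.resize(im[180:275,200:295],(400,400),interpolation=cv2.INTER_CUBIC);b=cv2.resize(im[172:267,372:467],(400,400),interpolation=cv2.INTER_CUBIC)
cv2.imwrite("pics/crop.png",np.hstack([a,b]))
E
```

```text
shaker ((479.4517822265625, 177.10130310058594), (131.3804168701172, 191.1011962890625), 68.0121078491211)
[263 190  10   5  16] [268.4 191.8] [0.5522 0.1303 0.056 ]
[241 196  10   5  19] [246.3 198.8] [0.534  0.1816 0.056 ]
[231 198  11  16 110] [235.8 206.3] [0.5156 0.2052 0.056 ]
[261 203   9   6  20] [265.8 206.6] [0.5166 0.1349 0.056 ]
[250 206   9   7  40] [253.8 209.1] [0.51   0.1627 0.056 ]
[222 232  31  24 141] [238.8 243.9] [0.4281 0.1928 0.056 ]
control ((499.82952880859375, -229.99847412109375), (123.4297103881836, 155.38623046875), 22.877222061157227)
[410 201   8   9  25] [412.3 206. ] [ 0.5293 -0.2119  0.047 ]
[431 210  17  19  75] [436.1 219.4] [ 0.4987 -0.268   0.047 ]
[397 224  17  17  59] [403.2 232.8] [ 0.4649 -0.19    0.047 ]
```

View pics/crop.png

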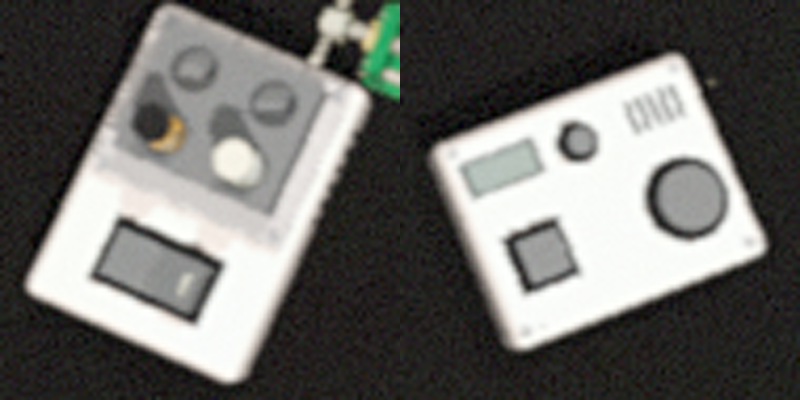

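The crop shows the rocker's bezel centred at (158,270), with the moulded line at its right end at (184,285). On the control box, the key top is at (543,255), the large button at (688,198) and the small one at (578,141). I'll turn these into world points and check them against the given sizes.

Run:
```python
from h import *
L=lambda x,y:((x+.5)*95/400+199.5,(y+.5)*95/400+179.5)
C=lambda x,y:((x-400+.5)*95/400+371.5,(y+.5)*95/400+171.5)
piv=ray("top",L(158,270),.046); line=ray("top",L(184,285),.060)
key=ray("top",C(543,255),.047); big=ray("top",C(688,198),.047); sm=ray("top",C(578,141),.047)
print("bezel c",piv,"line",line,np.linalg.norm((line-piv)[:2]),np.degrees(np.arctan2(*(piv-line)[:2])))
print("key",key,"big",big,"small",sm,np.linalg.norm(key-big), np.degrees(np.arctan2(*(-(key-big)[:2]))))
a=np.radians(-22); ex=np.array([np.cos(a),np.sin(a)]); ey=np.array([-ex[1],ex[0]])
print("press (from rocker)",piv[:2]-18*ey/1000)
# cross-check in the scene view: reproject
p=manip.camera_params("scene")
for nm,X in(("line",line),("press",[*(piv[:2]-.018*ey),.059]),("key",key),("big",big),("small",sm)):
    q=p["camera_matrix"]@(p["R"]@np.array(X)+p["t"]); print(nm,(q[:2]/q[2]).round(1))
im=cv2.imread("pics/scene0.png")
a=cv2.resize(im[205:285,220:310],(400,356),interpolation=cv2.INTER_CUBIC);b=cv2.resize(im[170:222,355:432],(400,270),interpolation=cv2.INTER_CUBIC)
b=cv2.copyMakeBorder(b,0,86,0,0,cv2.BORDER_CONSTANT); cv2.imwrite("pics/crop2.png",np.hstack([a,b]))
```

```text
bezel c [0.42866116 0.19876996 0.046     ] line [0.42042454 0.18118587 0.06      ] 0.019417571059233085 25.099008538816854
key [ 0.46649717 -0.19553634  0.047     ] big [ 0.50079426 -0.27742486  0.047     ] small [ 0.53144771 -0.2157981   0.047     ] 0.08878074175097306 157.27476263779891
press (from rocker) [0.42191824 0.18208065]
line [275.9 243. ]
press [275.2 243.2]
key [395.5 194.6]
big [407.9 182.7]
small [383.2 183.9]
```

View pics/crop2.png

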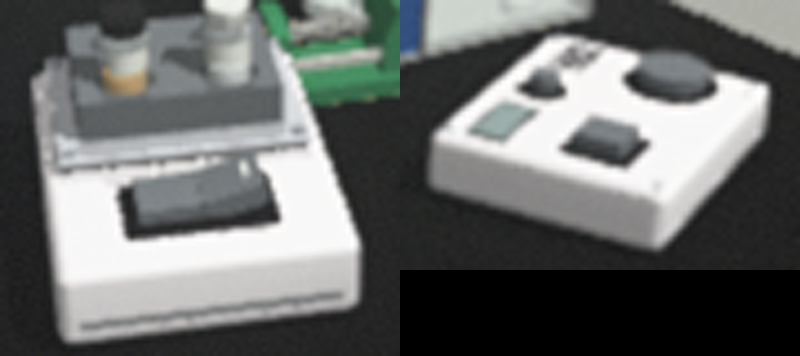

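Both views agree within about 1 px: the scene crop has the line at (247,170), the key at (613,130) and the big button at (676,70), and the spacing of 89 mm fits the given 90 mm. Next I move over the rocker with the gripper closed and the closing line along the shaker's x.

```bash
python3 -m handwheel '[234,-467,-40,0,0,-1.676,-1,234,-467,-40,0,0,-1.676,-1,234,-467,-40,0,0,-1.676,-1,234,-467,-40,0,0,-1.676,-1,234,-467,-40,0,0,-1.676,-1,234,-467,-40,0,0,-1.676,-1,234,-467,-40,0,0,-1.676,-1,234,-467,-40,0,0,-1.676,-1,234,-467,-40,0,0,-1.676,-1,234,-467,-40,0,0,-1.676,-1,234,-467,-40,0,0,-1.676,-1,234,-467,-40,0,0,-1.676,-1]' 10
```

```text
time: 1.1
tool_pos: [0.4099, 0.201, 0.3665]
ee_rot: [-1.97, 2.446, 0.0]
wrist_force: [1.2, 1.8, 0.5]
opening: 0.0134
finger_force: 0.0
```

```bash
python3 -m handwheel '[0,0,0,0,0,-0.1,-1,0,0,0,0,0,-0.176,-1,0,0,0,0,0,-0.176,-1,0,0,0,0,0,-0.176,-1,0,0,0,0,0,-0.176,-1,0,0,0,0,0,-0.176,-1]'
python3 - <<'E'
from h import *
s=manip.observe(); print(s); v=s["ee_rot"]; print(2*np.degrees(np.arctan2(v[1],v[0])))
for n in("top","scene"): cv2.imwrite(f"pics/{n}1.png",manip.grab_frame(n)[:,:,::-1])
E
```

```text
time: 1.6
tool_pos: [0.4095, 0.2035, 0.3664]
ee_rot: [1.759, -2.603, -0.0]
wrist_force: [-0.9, 0.4, 0.4]
opening: 0.0007
finger_force: 0.0
{'time': 1.6, 'q': array([ 8.93894039e-01,  2.47156182e-02, -5.03962079e-01, -4.59339104e-05,
       -1.04222991e+00, -1.27601628e+00]), 'joint_vel': array([ 0.00234343,  0.00039752,  0.00057746,  0.00017041, -0.00153506,
       -0.00942292]), 'joint_efforts': array([-2.19167629e-01, -2.89311236e+01,  2.68190521e+01,  6.40442759e+00,
       -7.00255204e-02,  2.70782341e-02]), 'tool_pos': array([0.40954585, 0.20347958, 0.36643152]), 'ee_rot': array([ 1.75906874e+00, -2.60279465e+00, -7.94722780e-06]), 'wrist_force': array([-0.94081834,  0.38893186,  0.40283866]), 'moment': array([ 0.13762872, -0.07837465, -0.02175211]), 'finger_force': 0.0, 'opening': 0.0006831005650402512}
-111.89531907464047
```

```bash
python3 -m handwheel '[11,-22,0,0,0,0,-1,11,-22,-30,0,0,0,-1,11,-22,-60,0,0,0,-1,11,-22,-90,0,0,0,-1,11,-22,-110,0,0,0,-1,11,-22,-110,0,0,0,-1,11,-22,-110,0,0,0,-1]'
python3 - <<'E'
from h import *
for n in("top","scene"): cv2.imwrite(f"pics/{n}2.png",manip.grab_frame(n)[:,:,::-1])
a=cv2.imread("pics/top2.png")[165:285,190:310];b=cv2.imread("pics/scene2.png")[165:285,210:330]
cv2.imwrite("pics/crop3.png",cv2.resize(np.hstack([a,b]),(800,400),interpolation=cv2.INTER_CUBIC))
E
```

```text
time: 2.28
tool_pos: [0.4206, 0.1812, 0.2561]
ee_rot: [1.756, -2.602, 0.001]
wrist_force: [0.1, 0.7, 0.7]
opening: 0.0007
finger_force: 0.0
```

View pics/crop3.png

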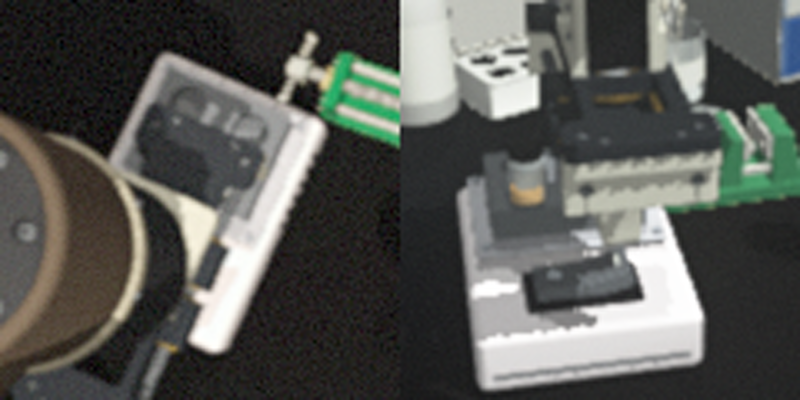

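The closed fingertip hangs just above the rocker's right half (scene part, about (620,240)), and the body is above the vials. Now I press down.

```bash
python3 -m handwheel '[0,0,-8,0,0,0,-1,0,0,-14,0,0,0,-1,0,0,-17,0,0,0,-1,0,0,-19,0,0,0,-1,0,0,-20,0,0,0,-1,0,0,-20,0,0,0,-1]';python3 -m handwheel '[0,0,-1,0,0,0,-1,0,0,-2,0,0,0,-1,0,0,-2,0,0,0,-1,0,0,-2,0,0,0,-1]';  python3 -m handwheel '[0,0,-1,0,0,0,-1,0,0,-2,0,0,0,-1,0,0,-2,0,0,0,-1,0,0,-2,0,0,0,-1]'
```

```text
time: 2.88
tool_pos: [0.4207, 0.1809, 0.2363]
ee_rot: [1.755, -2.605, 0.0]
wrist_force: [-0.9, 0.8, 0.8]
opening: 0.0006
finger_force: 0.0
time: 3.22
tool_pos: [0.4208, 0.1811, 0.2345]
ee_rot: [-1.755, 2.605, 0.0]
wrist_force: [-0.1, -0.8, 0.3]
opening: 0.0003
finger_force: 0.0
time: 3.55
tool_pos: [0.4208, 0.181, 0.2324]
ee_rot: [1.755, -2.605, -0.0]
wrist_force: [-0.1, 0.5, -0.4]
opening: 0.0006
finger_force: 0.0
```

```bash
python3 -m handwheel '[0,0,-1,0,0,0,-1,0,0,-1,0,0,0,-1,0,0,-1,0,0,0,-1]';python3 -m handwheel '[0,0,-1,0,0,0,-1,0,0,-1,0,0,0,-1,0,0,-1,0,0,0,-1]';  python3 - <<'E'
from h import *
for n in("top","scene"): cv2.imwrite(f"pics/{n}3.png",manip.grab_frame(n)[:,:,::-1])
a=cv2.imread("pics/scene3.png")[205:285,220:320]
cv2.imwrite("pics/crop4.png",cv2.resize(a,(750,600),interpolation=cv2.INTER_CUBIC))
E
```

```text
time: 3.8
tool_pos: [0.4208, 0.1811, 0.2317]
ee_rot: [-1.755, 2.605, 0.0]
wrist_force: [-1.7, -0.4, 3.4]
opening: 0.0006
finger_force: 2.1
time: 4.05
tool_pos: [0.4208, 0.1811, 0.2314]
ee_rot: [-1.756, 2.605, -0.0]
wrist_force: [-5.0, -1.6, 16.2]
opening: 0.0004
finger_force: 7.4
```

View pics/crop4.png

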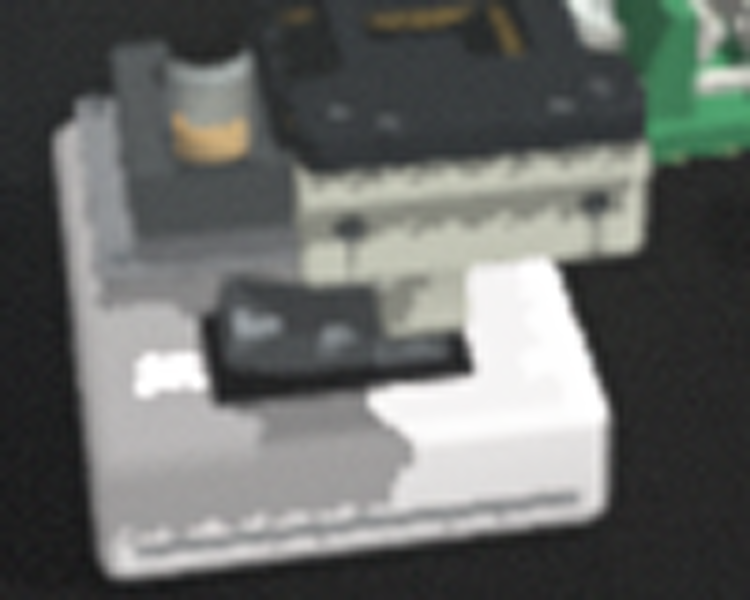

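The pressed right half now lies flat (about (415,350)) and the left half is raised. The force went up to 16 N, so it is at the stop. Lift and move to the key.

```bash
python3 -m handwheel '[0,0,20,0,0,0,-1,0,0,60,0,0,0,-1,0,0,100,0,0,0,-1,15,-40,100,0,0,0,-1,46,-377,100,0,0,0,-1,46,-377,100,0,0,0,-1,46,-377,100,0,0,0,-1,46,-377,100,0,0,0,-1,46,-377,100,0,0,0,-1,46,-377,100,0,0,0,-1,46,-377,100,0,0,0,-1,46,-377,100,0,0,0,-1]'; python3 -m handwheel '[0,0,0,0,0,0,-1,0,0,0,0,0,0,-1,0,0,0,0,0,0,-1]'
python3 - <<'E'
from h import *
for n in("top","scene"): cv2.imwrite(f"pics/{n}4.png",manip.grab_frame(n)[:,:,::-1])
a=cv2.imread("pics/scene4.png")[190:290,215:335];b=cv2.imread("pics/top4.png")[175:275,200:320]
cv2.imwrite("pics/crop5.png",cv2.resize(np.hstack([a,b]),(800,333),interpolation=cv2.INTER_CUBIC))
E
```

```text
time: 5.15
tool_pos: [0.4658, -0.192, 0.3305]
ee_rot: [-1.755, 2.605, -0.0]
wrist_force: [1.8, 0.3, -0.4]
opening: 0.0007
finger_force: 0.0
time: 5.4
tool_pos: [0.4659, -0.1902, 0.33]
ee_rot: [1.753, -2.606, -0.001]
wrist_force: [-1.1, 0.6, -0.3]
opening: 0.0008
finger_force: 0.0
```

View pics/crop5.png

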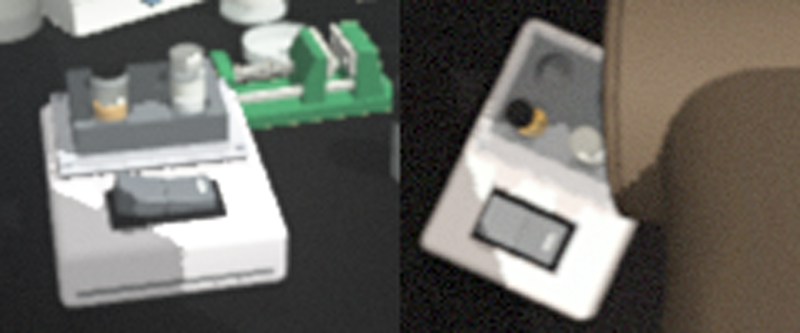

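The rocker is tipped over (right half flat at (195,190)), with both vials upright in their wells. Now the square key.

```bash
python3 -m handwheel '[1,-5,-30,0,0,0,-1,1,-5,-60,0,0,0,-1,1,-5,-85,0,0,0,-1,1,-5,-97,0,0,0,-1,1,-5,-100,0,0,0,-1,1,-5,-100,0,0,0,-1,1,-5,-100,0,0,0,-1]'; python3 -m handwheel '[0,0,-2,0,0,0,-1,0,0,-4,0,0,0,-1,0,0,-6,0,0,0,-1,0,0,-8,0,0,0,-1,0,0,-8,0,0,0,-1]'; python3 -m handwheel '[0,0,-1,0,0,0,-1,0,0,-2,0,0,0,-1,0,0,-2,0,0,0,-1,0,0,-2,0,0,0,-1]'
```

```text
time: 6.08
tool_pos: [0.4679, -0.1941, 0.2314]
ee_rot: [-1.758, 2.603, -0.001]
wrist_force: [0.3, 0.4, 0.7]
opening: 0.0007
finger_force: 0.0
time: 6.5
tool_pos: [0.4675, -0.1949, 0.2227]
ee_rot: [-1.755, 2.605, -0.001]
wrist_force: [-0.0, -0.1, 0.5]
opening: 0.0003
finger_force: 0.4
time: 6.83
tool_pos: [0.4674, -0.195, 0.2205]
ee_rot: [-1.755, 2.605, -0.001]
wrist_force: [0.7, 0.1, 1.3]
opening: 0.0003
finger_force: 0.9
```

Tip is at about 0.0425 and still descending against the friction. I continue to the stop.

```bash
python3 -m handwheel '[0,0,-1,0,0,0,-1,0,0,-2,0,0,0,-1,0,0,-2,0,0,0,-1,0,0,-2,0,0,0,-1]'; python3 -m handwheel '[0,0,-1,0,0,0,-1,0,0,-1,0,0,0,-1,0,0,-1,0,0,0,-1]'
```

```text
time: 7.17
tool_pos: [0.4674, -0.195, 0.2193]
ee_rot: [-1.756, 2.605, -0.001]
wrist_force: [-1.7, 2.5, 12.3]
opening: 0.0006
finger_force: 6.0
time: 7.42
tool_pos: [0.4673, -0.195, 0.2192]
ee_rot: [-1.756, 2.604, -0.001]
wrist_force: [-4.9, 4.0, 22.7]
opening: 0.0004
finger_force: 11.4
```

The stop is at tip 0.041, which matches the key fully down. Now the large button.

```bash
python3 -m handwheel '[0,0,15,0,0,0,-1,0,0,40,0,0,0,-1,17,-41,40,0,0,0,-1,34,-82,40,0,0,0,-1,34,-82,40,0,0,0,-1,34,-82,40,0,0,0,-1,34,-82,30,0,0,0,-1,34,-82,20,0,0,0,-1,34,-82,15,0,0,0,-1,34,-82,15,0,0,0,-1]'
python3 - <<'E'
from h import *
for n in("top","scene"): cv2.imwrite(f"pics/{n}5.png",manip.grab_frame(n)[:,:,::-1])
a=cv2.imread("pics/scene5.png")[140:240,340:440]
cv2.imwrite("pics/crop6.png",cv2.resize(a,(600,600),interpolation=cv2.INTER_CUBIC))
E
```

```text
time: 8.25
tool_pos: [0.5002, -0.276, 0.2304]
ee_rot: [1.755, -2.603, -0.004]
wrist_force: [-0.0, 0.7, 0.5]
opening: 0.0003
finger_force: 0.0
```

View pics/crop6.png

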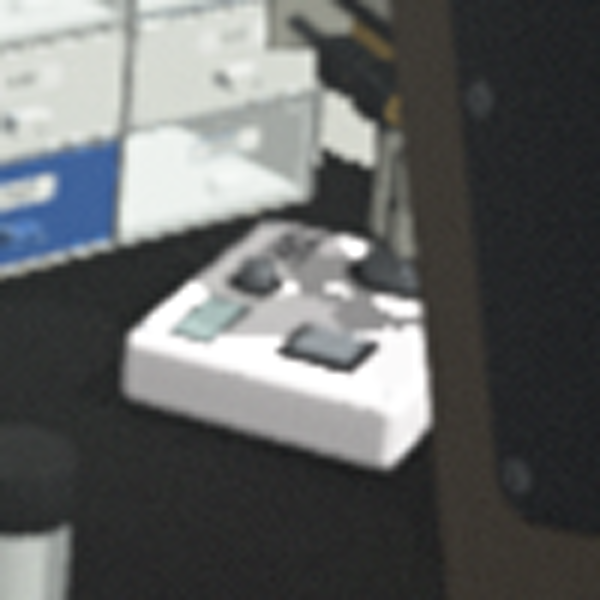

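The key (330,345) is now low in its frame, and the small button at (257,273) is up. The fingertip is over the large button at (395,260). Press it to the stop at about tip 0.041, then lift.

```bash
python3 -m handwheel '[0,-1,-3,0,0,0,-1,0,-1,-6,0,0,0,-1,0,-1,-9,0,0,0,-1,0,-1,-11,0,0,0,-1,0,-1,-12,0,0,0,-1,0,-1,-12,0,0,0,-1]'; python3 -m handwheel '[0,0,-1,0,0,0,-1,0,0,-2,0,0,0,-1,0,0,-2,0,0,0,-1,0,0,-2,0,0,0,-1]'
```

```text
time: 8.85
tool_pos: [0.5014, -0.2779, 0.2206]
ee_rot: [-1.755, 2.605, -0.001]
wrist_force: [0.1, 3.2, 4.8]
opening: 0.0004
finger_force: 2.1
time: 9.18
tool_pos: [0.5014, -0.2779, 0.2193]
ee_rot: [-1.755, 2.605, -0.001]
wrist_force: [-1.6, 3.2, 10.2]
opening: 0.0004
finger_force: 5.1
```

The button is at its stop at tip 0.0413 with 10 N. I lift off and check.

```bash
python3 -m handwheel '[0,0,0,0,0,0,-1,0,0,0,0,0,0,-1,0,0,20,0,0,0,-1,0,0,60,0,0,0,-1,0,0,100,0,0,0,-1,0,0,140,0,0,0,-1,0,0,140,0,0,0,-1,0,0,140,0,0,0,-1,0,0,140,0,0,0,-1,0,0,140,0,0,0,-1]'
python3 - <<'E'
from h import *
cv2.imwrite("pics/scene6.png",manip.grab_frame("scene")[:,:,::-1])
a=cv2.imread("pics/scene6.png")[165:290,220:440]
cv2.imwrite("pics/crop7.png",cv2.resize(a,(800,455),interpolation=cv2.INTER_CUBIC))
E
```

```text
time: 10.02
tool_pos: [0.5005, -0.2778, 0.357]
ee_rot: [1.754, -2.604, -0.003]
wrist_force: [-0.1, 0.4, -0.6]
opening: 0.0003
finger_force: 0.0
```

View pics/crop7.png

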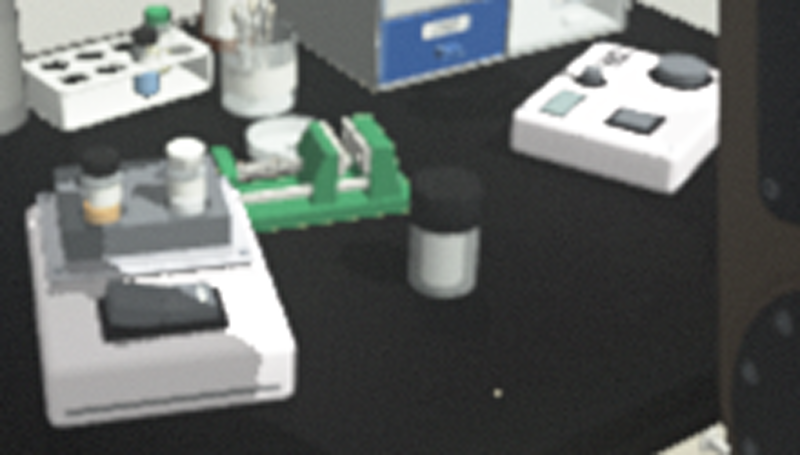

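The picture shows the rocker over (165,308), the key down (636,120) and the large button up again (682,70). The vials, the case (445,230) and the dish (283,138) are in place, and the arm is clear, so I hand in.

```bash
python3 -c "
from cell import manip
print(manip.job_done())"
```

```text
the job is handed in; nothing more can be done
None
```

I tipped the rocker over, pushed the square key down to its stop, then pressed the large button fully in and let it come back up, in that order; the last picture shows nothing else moved, and I handed the job in at about 10 s (no verdict was returned).

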